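# Put a row of gas filter cartridges in order and chock it

### The arm

A 6-joint arm with a two-finger parallel gripper is mounted at the origin on the work surface. World frame = base frame: x ahead of the robot, y to its left, z up, the work surface at z = 0. Lengths are in mm, angles in rad, forces in N, time in s.
With the tool pointing down it reaches from about 350 to 875 mm from the base axis. Payload 4.2 kg.
Tool frame: the origin (TCP) lies midway between the tips of the shut fingers; the grasp point (between the pads) lies 19 mm behind it; z points along the fingers, y is the line along which they close (so a half turn about z gives the same grasp; the last joint's range is limited). The gripper opens to 85 mm and grips with 20 to 120 N. Pads are 22 mm wide; open, the fingers measure 114 mm over their backs; the gripper's body (76 mm by 85 mm) begins 54 mm behind the grasp point. The pads swing forward as they close: fully open they stand 13 mm farther back than shut.
Start: joints at [1.599, 0.385, 0.008, 0, -1.194, -0.259], TCP at [142.941, 608.414, 231.312] pointing down, gripper open.
Joint ranges: [-3.14, 3.14], [-1.21, 2.06], [-1.07, 1.41], [-3.16, 2.05], [-2.99, -0.16], [-3.1, 3.1]. Speed limits (rad/s): [2.79, 2.79, 3.14, 3.14, 3.14, 3.14].

### API

Orientations are given as a unit quaternion [x, y, z, w].
In Python, from bench import * gives the robot as it stands.
- The arm moves only by the tool drive_tool, never from a script. Its argument "plan" is a list that holds one entry, the list of rows, each a list of 5 numbers: the closure, from -1 (fully open) to 1 (shut), then the shift along the world's x, y, z in mm, then the turn about the world's z in degrees. A call has 1 to 20 rows; each row shifts and turns the commanded pose from where the row before left it; what a row does not reach is not made up. A row lasts 1/12 s, in which the tool goes at most 41.7 mm and 7.16 degrees, less where a joint would pass 70% of its speed; a pose out of reach is approached as far as the arm can. A call is refused whole if a number of a shift passes 41.7 or a number of a turn 7.16, either way. A call with a gripper value outside its range is refused whole. The fingers move at their own pace and stop on an object; the grip force is fixed at half the most. Time passes only in rows, so rows that do not move let the fingers close. It gives the time, the measured TCP pose, the force, the opening and the grip force at its end, in the units of the state.
- read_state(): the state, without advancing time (a new reading comes with each control period).
- get_image(name): name is "side" or "top"; returns (picture, depth): 480x640x3 uint8, red, green, blue; 480x640 float32, mm along the optical axis (not along the pixel's ray), 0 where there is no reading.
- camera_model(name): a dict with "fx", "fy", "cx", "cy" (pixels), "R" (3x3) and "t" (3): a world point X has camera coordinates R X + t. Camera axes: x right, y down, z forward; pixel columns grow to the right and rows downward; lengths in mm; the calibration is good to about 2 mm. A picture is of the moment at which its call begins. camera_model takes no time and is no camera call.
- job_done(): hands the job in; it is judged then, once.
The state is a dict: "clock": time; "joints": joint angles; "joint_vel": joint speeds; "joint_efforts": joint torques, N m; "position": TCP position; "ee_rot": TCP orientation; "contact_force": force on the tool from outside, world axes, zero at the start; "wrist_torque": the same for the moment, N m; "gripper_width": finger opening in mm; "grasp_force": force on a finger pad.
Only numpy, scipy, OpenCV 4.12 (cv2) and the standard library are available. Lean on these libraries where they do the work, as an engineer would, in place of code of your own. Each camera call takes 0.05 s, during which the arm holds its last target. There are 200 camera calls.

### The job

The three gas filter cartridges lie in their rest in the wrong order for connecting up; there is room on the bench to put one aside. Lay them in the rest closed up side by side, the large one against the upright stop, then the medium one, then the small one, and set the rubber chock flat in the rest, snug and square against both end caps of the small cartridge on its open side, so that the row cannot roll apart. Set everything down rather than dropping it, and leave the jar, the gauge and the spanner where they are.

Things in the scene. Friction and masses are not known exactly. Their poses are not given: they have to be found in the camera images.
- rest: The rest: a shallow fixed aluminium tray, 160 x 300 mm, grey rubber floor 6 mm above the bench, lips 20 mm above the bench along the two long sides (154 mm apart), ends open. Origin: centre of its underside. Its x axis runs across it (the way the cartridges lie), its y axis along it (the way of the row), z up.
- stop: The upright steel stop, screwed down at one end of the rest (either end; the other has only a flat dark strip). Two lugs, 20 mm wide, 46 mm high, stand 53 mm either side of its middle, joined by a bar 8 mm high; all 12 mm thick, so its faces are 6 mm from the origin along the row. Origin: centre of its underside, on the rest's floor; axes as the rest's. Fixed.
- large_cartridge: Largest cartridge, lying: two round cream end caps 70 mm in diameter, 14 mm thick, joined by a rigid clear tube 30 mm in diameter with a white filter inside (84 mm of it free; grip it there, mid-length). 120 mm over the caps, plus an 8 mm brass nozzle 14 mm long at each end. Rolls on its caps. 0.34 kg. Origin: on its axis, mid-length, 35 mm above its support. x: its axis; y, z turn as it rolls.
- medium_cartridge: Middle-sized cartridge: same make and lengths as the large one, end caps 58 mm in diameter, tube 25 mm in diameter. 0.24 kg. Origin: on its axis, mid-length, 29 mm above its support. x: its axis; y, z turn as it rolls.
- small_cartridge: Smallest cartridge: same make and lengths as the large one, end caps 46 mm in diameter, tube 22 mm in diameter. 0.16 kg. Origin: on its axis, mid-length, 23 mm above its support. x: its axis; y, z turn as it rolls.
- chock: Black rubber wedge bar on the bench, 136 mm long (x), 60 mm wide at the foot (y), 24 mm high, both long sides sloping 45 degrees; same either way round. On top, an upright grip 16 mm thick (x), 40 mm along y, up to 60 mm above the underside. 0.15 kg. Origin: centre of its underside; z up. Touching the small cartridge, its middle is 40 mm from that one's axis.
- jar: Bystander: a clear jar with a white cap, 52 mm in diameter, 70 mm high, standing on the bench. Origin: centre of its underside.
- gauge: Bystander: a round steel pressure gauge lying face up, 63 mm in diameter, 26 mm high, with a brass stem reaching to 51 mm from its origin along its -x axis. Origin: centre of the dial's underside.
- spanner: Bystander: a steel spanner 160 mm long lying flat on the bench along its x axis. Origin: underside, about mid-length.

How it is judged:
By the outcome, as a careful person would: the job done as asked, in the order asked, and still so for the second after the job is handed in, with the robot touching nothing.
It also fails if it takes over 120 s, if anything falls off the work surface, if the arm or the gripper's body presses on something with over 40 N, if the wrist force passes 120 N, or if a joint passes its speed limit or range.

## Working session

There is one attempt and no reset: what is moved stays moved. The work goes in short steps, Python scripts to look and compute and a tool call to move; the robot and the scene stay as the last step left them, time stands still between calls to the robot, and variables do not carry over. Pictures are saved under pics/ and viewed, at most 14 in all, crops included, and the job is handed in when it is done.

Besides the shell and the picture viewer there is one more tool, called after "Emit:" as a command line: name --argument value ..., lists and objects as JSON in quotes. drive_tool: Moves the arm, as the interface text tells. Its arguments: {"type":"object","properties":{"plan":{"type":"array"}},"required":["plan"]}

```bash
mkdir -p pics; cat > h.py <<'E'
from bench import *
import numpy as np, cv2
def world(name,d,):
    m=camera_model(name);v,u=np.mgrid[0:480,0:640]
    P=np.stack([(u-m['cx'])/m['fx']*d,(v-m['cy'])/m['fy']*d,d],-1)
    return (P-np.array(m['t']))@np.array(m['R'])
def shot(name,tag):
    im,d=get_image(name);cv2.imwrite(f'pics/{tag}.png',cv2.cvtColor(im,cv2.COLOR_RGB2BGR));W=world(name,d);np.savez(f'/tmp/{tag}.npz',im=im,d=d,W=W);return im,d,W
E
python3 - <<'E'
from h import *
for n in ('top','side'):
    shot(n,n+'0');m=camera_model(n);print(n,m['fx'],np.round(np.array(m['R']),3).tolist(),(-np.array(m['R']).T@np.array(m['t'])).round(0))
print(read_state())
E
```

```text
top 495.725002197842 [[-0.009, -1.0, -0.007], [-0.98, 0.01, -0.199], [0.199, 0.005, -0.98]] [ 294.  -21. 1153.]
side 448.97948538223665 [[0.772, -0.635, 0.013], [-0.372, -0.469, -0.801], [0.515, 0.614, -0.598]] [   5. -603.  662.]
{'clock': 0.1, 'joints': array([ 1.59862891e+00,  3.85444654e-01,  6.77574942e-03, -4.03216224e-04,
       -1.19398156e+00, -2.58616842e-01]), 'joint_vel': array([-0.00023563, -0.00330151,  0.00242478,  0.00147877, -0.00110746,
        0.0008762 ]), 'joint_efforts': array([ 1.47164763e-03, -3.93317342e+01,  1.88929778e+01,  4.19796467e+00,
       -2.58852793e-03,  7.72088420e-07]), 'position': array([142.82535496, 607.93913637, 230.36200033]), 'ee_rot': array([ 9.93340704e-01, -1.15210030e-01, -5.31499660e-05,  9.44326482e-04]), 'contact_force': array([0.24262453, 0.32433847, 0.06367529]), 'wrist_torque': array([ 0.02705684, -0.05364089,  0.04097321]), 'grasp_force': 0.0, 'gripper_width': 85.43911036473801}
```

View pics/top0.png

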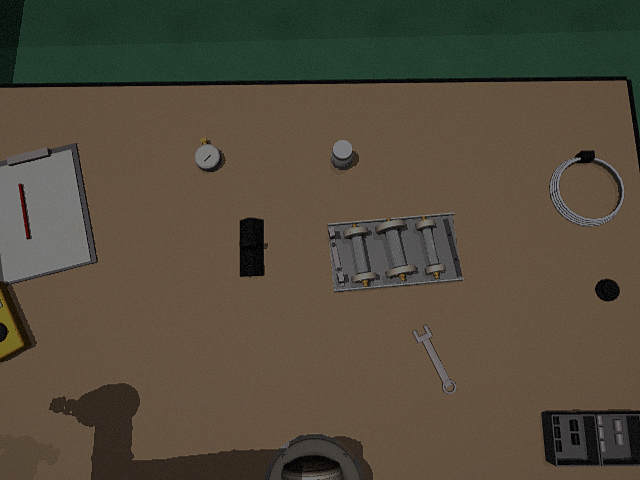

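View pics/side0.png

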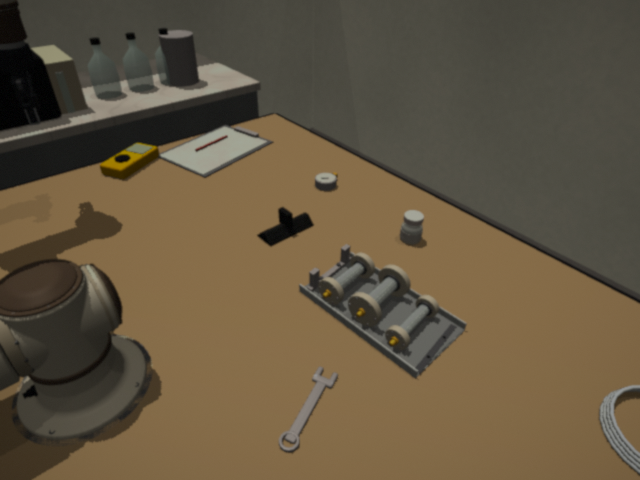

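The top view shows the rest around (395,252) with the stop at its left (+y) end. From the stop the order is medium (360,255), large (396,250), small (431,247). The chock is at (252,247), the spanner at (435,360), the jar at (342,155) and the gauge at (207,157). The side view confirms this.

```bash
cat >> h.py <<'E'
def cloud(W,im,lo,hi,z0,z1):
    m=(W[...,0]>lo[0])&(W[...,0]<hi[0])&(W[...,1]>lo[1])&(W[...,1]<hi[1])&(W[...,2]>z0)&(W[...,2]<z1)
    return W[m],im[m]
def hmap(P,c,lo,hi,tag,s=2):
    H=np.zeros((int((hi[0]-lo[0])*s),int((hi[1]-lo[1])*s),3),np.uint8)
E
python3 - <<'E'
from h import *
for n in ('top','side'):
    q=np.load(f'/tmp/{n}0.npz');W,im=q['W'],q['im']
    if n=='top':
        for nm,(u,v) in dict(jar=(342,150),gauge=(207,157),chock=(252,247),c1=(328,223),c2=(453,213),c3=(462,278),c4=(335,291),floor=(345,265),sp1=(422,332),sp2=(448,386),L=(396,250),M=(360,255),S=(431,247)).items(): print(nm,W[v,u].round(0))
    P,c=cloud(W,im,(340,-290),(580,90),-10,15); 
    b,_=cloud(W,im,(300,-300),(700,300),-10,6);print(n,'bench z',np.median(b[:,2]),b[:,2].std())
    P,c=cloud(W,im,(360,-300),(580,90),4.5,90);r=cv2.minAreaRect(P[:,:2].astype(np.float32));print(r,len(P))
    P,c=cloud(W,im,(380,100),(560,260),5,90);r=cv2.minAreaRect(P[:,:2].astype(np.float32));print('chock',r,len(P))
    g=P[P[:,2]>40];print('grip',g.mean(0),cv2.minAreaRect(g[:,:2].astype(np.float32)),len(g))
im=np.load('/tmp/top0.npz')['im'];d=np.load('/tmp/top0.npz')['d'];cv2.imwrite('pics/c0.png',cv2.resize(im[200:300,315:475,::-1],None,fx=5,fy=5,interpolation=2))
E
```

```text
jar [744. -70.  73.]
gauge [747. 253.  30.]
chock [523. 139.  40.]
c1 [584. -36.  19.]
c2 [ 605. -332.   18.]
c3 [ 449. -341.   24.]
c4 [424. -50.   9.]
floor [485. -75.   4.]
sp1 [ 329. -248.    3.]
sp2 [ 209. -299.    8.]
L [ 510. -188.   55.]
M [ 501. -107.   49.]
S [ 519. -271.   40.]
top bench z 0.7597675865645073 2.2726034832057542
((469.9815673828125, -105.55671691894531), (219.9049530029297, 388.8924255371094), 0.0029756766743957996) 6691
chock ((469.7109680175781, 182.32070922851562), (179.194580078125, 153.51206970214844), 0.7035071849822998) 1015
grip [529.22320293 145.53166157  57.68713697] ((530.3372192382812, 146.30526733398438), (40.40435028076172, 16.70766830444336), 88.89210510253906) 158
side bench z 1.1693781616530767 1.3750372326681268
((473.9947204589844, -133.8800506591797), (211.93896484375, 332.1049499511719), 0.00024534063413739204) 8043
chock ((461.1166076660156, 171.50033569335938), (83.90863800048828, 216.2860107421875), 54.14342498779297) 738
grip [527.51836384 138.91723654  53.92568369] ((529.8196411132812, 143.102783203125), (17.945819854736328, 41.552162170410156), 0.49053090810775757) 152
```

View pics/c0.png

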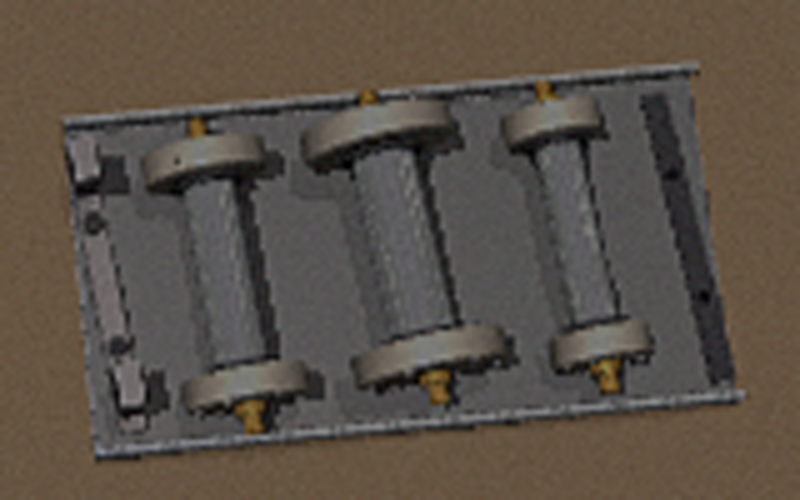

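```bash
cat >> h.py <<'E'
from scipy.optimize import least_squares
def sdcyl(p,x0,hl,r):
    a=np.abs(p[:,0]-x0)-hl; b=np.hypot(p[:,1],p[:,2])-r
    return np.minimum(np.maximum(a,b),0)+np.hypot(np.maximum(a,0),np.maximum(b,0))
def sdcart(p,R,r):
    return np.min([sdcyl(p,-53,7,R),sdcyl(p,53,7,R),sdcyl(p,0,50,r),sdcyl(p,0,74,4)],0)
RR=dict(L=(35,15),M=(29,12.5),S=(23,11))
def loc(P,q,z):
    c,s=np.cos(q[2]),np.sin(q[2]);d=P[:,:2]-q[:2]
    return np.c_[d[:,0]*c+d[:,1]*s,-d[:,0]*s+d[:,1]*c,P[:,2]-z]
def fitcart(W,k,q0,zs=6,dz=0):
    R,r=RR[k];P=W.reshape(-1,3).astype(float);P=P[P[:,2]>zs+14];q=np.array(q0,float)
    P=P-[0,0,dz]
    for it in range(4):
        l=loc(P,q,zs+R);m=(abs(l[:,0])<(78 if it<2 else 64))&(abs(l[:,1])<R+6)&(sdcart(l,R,r)<(14 if it==0 else 7)); A=P[m]
        o=least_squares(lambda x:sdcart(loc(A,x,zs+R),R,r),q,loss='soft_l1',x_scale=[1,1,.02],diff_step=1e-4);q=o.x
    return q,np.median(np.abs(o.fun)),len(A)
def chocksd(l):
    x,y,z=l.T
    w=np.maximum.reduce([abs(x)-68,(abs(y)+z-30)/2**.5,z-24,-z]);g=np.maximum.reduce([abs(x)-8,abs(y)-20,z-60,-z])
    return np.minimum(w,g)
def fitchock(W,q0,zs=0):
    P=W.reshape(-1,3).astype(float);P=P[(P[:,2]>zs+5)];q=np.array(q0,float)
    for it in range(4):
        l=loc(P,q,zs);A=P[(chocksd(l)<(14 if it==0 else 6))&(abs(l[:,0])<75)]
        o=least_squares(lambda x:chocksd(loc(A,x,zs)),q,loss='soft_l1',x_scale=[1,1,.02],diff_step=1e-4);q=o.x
    return q,np.median(np.abs(o.fun)),len(A)
def back(name,u,v,z):
    m=camera_model(name);R=np.array(m['R']);C=-R.T@np.array(m['t']);d=R.T@np.array([(u-m['cx'])/m['fx'],(v-m['cy'])/m['fy'],1]);return C+d*(z-C[2])/d[2]
E
python3 - <<'E'
from h import *
for n in ('top','side'):
    W=np.load(f'/tmp/{n}0.npz')['W']
    for k,q0 in dict(M=(501,-107,.1),L=(510,-188,.1),S=(519,-271,.1)).items(): print(n,k,fitcart(W,k,q0))
    print(fitchock(W,(530,144,0)))
px=[(65,120,20),(697,66,20),(97,458,0),(743,400,0)]
C=np.array([back('top',315+(u+.5)/5-.5,200+(v+.5)/5-.5,z)[:2] for u,v,z in px]);print(C)
M=np.array([(80,150),(80,-150),(-80,150),(-80,-150)],float)
A=C-C.mean(0);th=np.arctan2((M[:,0]*A[:,1]-M[:,1]*A[:,0]).sum(),(M*A).sum());print('rest',C.mean(0),th)
c,s=np.cos(th),np.sin(th);print(C-C.mean(0)-M@np.array([[c,s],[-s,c]]))
E
```

```text
top M (array([ 5.03947203e+02, -1.07269361e+02,  1.58914993e-01]), np.float64(0.9869616625210362), 841)
top L (array([ 5.15964248e+02, -1.88464250e+02,  1.91188385e-01]), np.float64(0.8924433667409346), 1048)
top S (array([ 5.22375468e+02, -2.70439399e+02,  1.59798436e-01]), np.float64(1.0334318710300785), 696)
(array([5.30937242e+02, 1.46272762e+02, 2.28972305e-02]), np.float64(1.1199665782047559), 1265)
side M (array([ 5.03806936e+02, -1.09311478e+02,  1.56992540e-01]), np.float64(0.8238579264317627), 1114)
side L (array([ 5.15681850e+02, -1.90317442e+02,  1.88442836e-01]), np.float64(0.738348146044693), 1704)
side S (array([ 5.22099305e+02, -2.72306792e+02,  1.59892953e-01]), np.float64(0.8236124153725513), 1039)
(array([5.31001381e+02, 1.43817574e+02, 2.11635029e-02]), np.float64(1.1238632816690732), 930)
[[ 581.96120046  -35.16167195]
 [ 605.0263785  -333.99287174]
 [ 424.44612008  -48.32749877]
 [ 448.6668637  -350.81087896]]
rest [ 515.02514068 -192.07323035] 0.08213058211820856
[[-0.48853273  0.85411922]
 [-2.03483835  1.01167319]
 [ 1.45705556  0.81441701]
 [ 1.06631552 -2.68020942]]
```

```bash
cat >> h.py <<'E'
def boxsd(l,c,h):
    d=abs(l-c)-h;return np.linalg.norm(np.maximum(d,0),axis=1)+np.minimum(d.max(1),0)
def stopsd(l): return np.min([boxsd(l,[53,0,23],[10,6,23]),boxsd(l,[-53,0,23],[10,6,23]),boxsd(l,[0,0,4],[50,6,4])],0)
def restsd(l): return np.min([boxsd(l,[78.5,0,10],[1.5,150,10]),boxsd(l,[-78.5,0,10],[1.5,150,10])],0)
def gfit(W,sd,q0,zs,zlo,zhi,tol):
    P=W.reshape(-1,3).astype(float);P=P[(P[:,2]>zlo)&(P[:,2]<zhi)];q=np.array(q0,float)
    for it in range(4):
        A=P[sd(loc(P,q,zs))<(tol if it>1 else 2*tol)]
        o=least_squares(lambda x:sd(loc(A,x,zs)),q,loss='soft_l1',x_scale=[1,1,.02],diff_step=1e-4);q=o.x
    return q,np.median(abs(o.fun)),len(A)
E
python3 - <<'E'
from h import *
for n in ('top','side'):
    W=np.load(f'/tmp/{n}0.npz')['W']
    print(n,'rest',gfit(W,restsd,(515,-192,.08),0,9,24,5))
    print('stop',gfit(W,stopsd,(503,-48,.08),6,22,56,5))
E
```

```text
top rest (array([ 5.15525546e+02, -1.91468036e+02,  7.93527560e-02]), np.float64(0.7005222120218519), 550)
stop (array([ 5.04272745e+02, -5.27031575e+01,  1.82199766e-01]), np.float64(0.594667976240828), 119)
side rest (array([ 5.14808797e+02, -1.92069357e+02,  7.76318682e-02]), np.float64(0.7537704558473516), 1028)
stop (array([ 5.04009452e+02, -5.45881203e+01,  1.74525536e-01]), np.float64(0.6218627791458875), 280)
```

Emit:
drive_tool --plan '[[[-1,41.6,-41.6,0,7.1],[-1,41.6,-41.6,0,7.1],[-1,41.6,-41.6,0,7.1],[-1,41.6,-41.6,0,1],[-1,41.6,-41.6,0,0],[-1,41.6,-41.6,0,0],[-1,41.6,-41.6,0,0],[-1,41.6,-41.6,0,0],[-1,28,-41.6,0,0],[-1,0,-41.6,0,0],[-1,0,-41.6,0,0],[-1,0,-41.6,0,0],[-1,0,-41.6,0,0],[-1,0,-41.6,0,0],[-1,0,-41.6,0,0],[-1,0,-41.6,0,0],[-1,0,-41.6,0,0],[-1,0,-9,0,0],[-1,0,0,0,0],[-1,0,0,0,0]]]'

```text
clock: 1.77
position: [401.8, -4.0, 231.2]
ee_rot: [0.997, 0.078, -0.0, -0.0]
contact_force: [-0.0, 0.8, 0.5]
gripper_width: 85.7
grasp_force: 0.0
```

```bash
python3 - <<'E'
from h import *
f=lambda u,v,z:back('top',315+(u+.5)/5-.5,200+(v+.5)/5-.5,z)[:2]
a,b=f(655,97,7),f(720,380,7);print(a,b,np.arctan2((a-b)[1],(a-b)[0]))
for n in('top','side'):
    W=np.load(f'/tmp/{n}0.npz')['W'];P=W.reshape(-1,3)
    for cx,cy in((556,-44),(452,-63)):
        A=P[(abs(P[:,0]-cx)<20)&(abs(P[:,1]-cy)<16)&(P[:,2]>44)&(P[:,2]<60)];print(n,A.mean(0),len(A))
E
```

```text
[ 593.52496617 -316.64022146] [ 457.21086932 -338.74512719] 0.16076214771169747
top [555.33330638 -43.24911074  51.90589573] 50
top [451.60130533 -62.06995456  52.24370943] 51
side [553.91521701 -47.54331182  51.31007767] 56
side [450.03040955 -66.2847902   50.6845202 ] 73
```

Both cameras agree that the stop is skewed about 0.1 rad relative to the rest's lips, so I'll align the row to the stop at about 10.2°. Medium cartridge first: put it aside.

Emit:
drive_tool --plan '[[[-0.4,34,-35,0,0],[-0.4,34,-35,0,0],[-0.4,34,-34,0,0],[-0.4,0,0,-40,0],[-0.4,0,0,-40,0],[-0.4,0,0,-40,0],[-0.4,0,0,-40,0],[-0.4,0,0,-30,0],[-0.4,0,0,-16,0],[-0.4,0,0,-10,0],[-0.4,0,0,0,0],[-0.4,0,0,0,0],[-0.4,0,0,0,0]]]'

```text
clock: 2.85
position: [490.5, -91.9, 15.9]
ee_rot: [0.997, 0.08, 0.001, 0.0]
contact_force: [0.4, -0.5, 0.2]
gripper_width: 59.9
grasp_force: 0.0
```

Emit:
drive_tool --plan '[[[0.6,0,0,0,0],[0.6,0,0,0,0],[0.6,0,0,0,0],[0.6,0,0,0,0],[0.6,0,0,0,0],[0.6,0,0,0,0]]]'

```text
clock: 3.35
position: [490.0, -92.8, 16.3]
ee_rot: [0.997, 0.079, 0.001, -0.0]
contact_force: [-1.6, 1.6, 7.0]
gripper_width: 23.6
grasp_force: 58.6
```

Emit:
drive_tool --plan '[[[0.6,0,0,10,0],[0.6,0,0,20,0],[0.6,0,0,25,0],[0.6,0,0,25,0],[0.6,2,25,0,0],[0.6,2,25,0,0],[0.6,2,25,0,0],[0.6,2,25,0,0],[0.6,2,25,0,0],[0.6,0,0,0,0],[0.6,0,0,0,0],[0.6,0,0,0,0]]]'

```text
clock: 4.35
position: [498.6, 31.8, 94.8]
ee_rot: [0.997, 0.079, -0.001, 0.0]
contact_force: [-0.5, -0.1, -0.9]
gripper_width: 23.4
grasp_force: 59.3
```

```bash
python3 - <<'E'
from h import *
shot('top','t1');shot('side','s1')
s=read_state();p=s['position'];print(s['clock'],p,s['contact_force'],s['gripper_width'],s['wrist_torque'])
for n in 'ts':
    W=np.load(f'/tmp/{n}1.npz')['W']
    for zs in (p[2]-16-6,):
        print(n,[fitcart(W,'M',(p[0]+10,p[1]+2,.16),zs=zs+6+k)for k in(-3,0,3)])
E
```

```text
4.45 [498.85772902  31.24128924  94.97211631] [ 0.42864926  0.05362768 -2.33635158] 23.340347694297083 [-0.05310369  0.0214155  -0.02001395]
t [(array([5.11204807e+02, 2.79295043e+01, 1.47051661e-01]), np.float64(3.0619448039173918), 192), (array([5.10265279e+02, 3.31816463e+01, 1.51224819e-01]), np.float64(3.871048303797309), 319), (array([5.10037061e+02, 3.39400114e+01, 1.54431990e-01]), np.float64(1.9567370948572531), 350)]
s [(array([5.10751456e+02, 2.75693304e+01, 1.74600335e-01]), np.float64(1.3464984487804852), 611), (array([5.10473774e+02, 2.92498826e+01, 1.67869810e-01]), np.float64(1.4020177541167556), 674), (array([5.10156522e+02, 3.12329451e+01, 1.67035830e-01]), np.float64(1.2173798673546052), 682)]
```

View pics/s1.png

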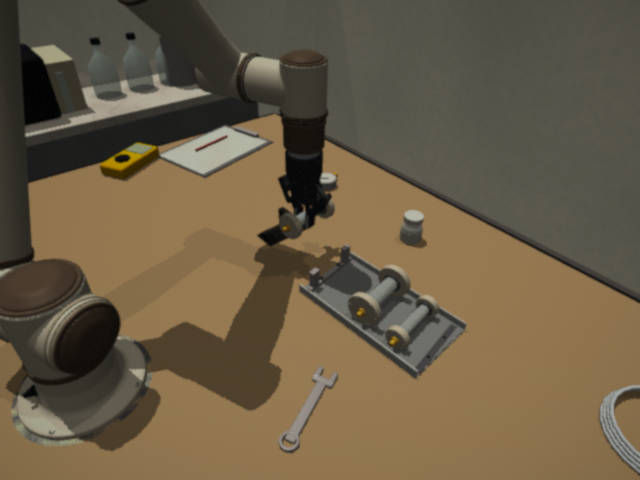

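The side view shows the medium cartridge held level in the gripper near (305,215), clear of the stop and between rest and chock. Lower it to the bench.

Emit:
drive_tool --plan '[[[0.6,0,3,-25,0],[0.6,0,0,-25,0],[0.6,0,0,-20,0],[0.6,0,0,-8,0],[0.6,0,0,-4,0],[0.6,0,0,0,0],[0.6,0,0,0,0],[0.6,0,0,0,0]]]'

```text
clock: 5.12
position: [500.4, 35.3, 14.5]
ee_rot: [0.997, 0.079, 0.001, -0.0]
contact_force: [1.1, 0.4, -2.4]
gripper_width: 23.0
grasp_force: 59.4
```

Emit:
drive_tool --plan '[[[0.6,0,0,-1,0],[0.6,0,0,-0.5,0],[0.6,0,0,0,0],[0.6,0,0,0,0]]]'

```text
clock: 5.45
position: [499.5, 35.2, 12.1]
ee_rot: [0.997, 0.079, 0.0, -0.0]
contact_force: [0.2, 0.9, -2.1]
gripper_width: 23.5
grasp_force: 59.4
```

Emit:
drive_tool --plan '[[[0.6,0,0,-1,0],[0.6,0,0,0,0],[0.6,0,0,0,0]]]'

```text
clock: 5.7
position: [499.4, 35.1, 10.8]
ee_rot: [0.997, 0.079, -0.0, 0.0]
contact_force: [0.6, 0.7, -1.8]
gripper_width: 23.1
grasp_force: 59.4
```

Emit:
drive_tool --plan '[[[0.6,0,0,-1,0],[0.6,0,0,0,0],[0.6,0,0,0,0]]]'

```text
clock: 5.95
position: [499.5, 35.1, 10.3]
ee_rot: [0.997, 0.079, 0.0, 0.0]
contact_force: [-2.7, 0.2, 4.8]
gripper_width: 23.6
grasp_force: 60.1
```

Emit:
drive_tool --plan '[[[0.35,0,0,0,0],[0.3,0,0,0,0],[0.2,0,0,0,0],[0,0,0,0,0],[-0.2,0,0,0,0],[-0.2,0,0,0,0],[-0.2,0,0,10,0],[-0.3,0,0,25,0],[-0.4,0,0,35,0],[-0.4,0,0,40,0],[-0.4,2,-32,0,1.9],[-0.4,2,-32,0,0],[-0.4,2,-32,0,0],[-0.4,2,-32,0,0],[-0.4,2,-32,0,0],[-0.4,2,-32,0,0],[-0.4,2,-32,0,0],[-0.4,0,0,0,0],[-0.4,0,0,0,0],[-0.4,0,0,0,0]]]'

```text
clock: 7.62
position: [513.1, -188.9, 120.1]
ee_rot: [0.995, 0.095, 0.0, -0.0]
contact_force: [0.0, 0.9, 0.1]
gripper_width: 59.6
grasp_force: 0.0
```

```bash
python3 - <<'E'
from h import *
shot('top','t2');shot('side','s2')
s=read_state();print(s['position'],s['contact_force'])
for n in 'ts':
    W=np.load(f'/tmp/{n}2.npz')['W'];print(fitcart(W,'M',(510,36,.16),zs=0),fitcart(W,'L',(516,-189,.19)))
E
```

```text
[ 513.35831918 -188.01071227  120.12141079] [ 0.09586248 -0.04161556 -0.23023604]
(array([5.10599547e+02, 3.82570622e+01, 1.56038973e-01]), np.float64(0.9307840416662412), 234) (array([ 5.16145994e+02, -1.88437554e+02,  1.94198904e-01]), np.float64(0.9558229524299122), 635)
(array([5.10896464e+02, 3.58383198e+01, 1.61229832e-01]), np.float64(0.8921071840910635), 906) (array([ 5.15745705e+02, -1.90379337e+02,  1.87360586e-01]), np.float64(0.7917708573631828), 1660)
```

Emit:
drive_tool --plan '[[[-0.4,2.7,-0.9,-30,0],[-0.4,0,0,-30,0],[-0.4,0,0,-25,0],[-0.4,0,0,-10,0],[-0.4,0,0,-3,0],[-0.4,0,0,0,0],[-0.4,0,0,0,0],[0.5,0,0,0,0],[0.5,0,0,0,0],[0.5,0,0,0,0],[0.5,0,0,0,0],[0.5,0,0,0,0],[0.5,0,0,0,0]]]'

```text
clock: 8.8
position: [517.1, -189.9, 23.3]
ee_rot: [0.995, 0.096, 0.001, 0.0]
contact_force: [-1.4, 1.2, 6.7]
gripper_width: 28.6
grasp_force: 58.9
```

Emit:
drive_tool --plan '[[[0.5,0,0,8,0],[0.5,0,0,8,0],[0.5,-2,24,0,-0.7],[0.5,-2,24,0,0],[0.5,-2,23,0,0],[0.5,-1.8,18,0,0],[0.5,0,0,0,0],[0.5,0,0,0,0],[0.5,0,0,-8,0],[0.5,0,0,-5,0],[0.5,0,0,0,0],[0.5,0,0,0,0]]]'

```text
clock: 9.8
position: [507.8, -101.5, 24.1]
ee_rot: [0.996, 0.089, -0.001, 0.0]
contact_force: [-0.4, -0.7, -4.0]
gripper_width: 28.1
grasp_force: 60.2
```

```bash
python3 - <<'E'
from h import *
s=read_state();p=s['position'];print(p,s['contact_force'])
for n in ('top','side'):
    im,d,W=shot(n,n[0]+'3');print(fitcart(W,'L',(p[0],p[1],.18),zs=8),gfit(W,stopsd,(504,-53.6,.178),6,30,56,4))
E
```

```text
[ 507.84140613 -101.4824129    24.08567628] [-0.40888629 -0.67858943 -3.9906269 ]
(array([ 5.07193181e+02, -1.00850608e+02,  1.79345787e-01]), np.float64(0.8235682169104717), 445) (array([495.5119823 , -34.35409305,   0.58027414]), np.float64(1.2714387761872685), 56)
(array([ 5.06998898e+02, -1.02266114e+02,  1.75781913e-01]), np.float64(0.7327288652118771), 995) (array([ 5.04241552e+02, -5.44702768e+01,  1.80473492e-01]), np.float64(0.7777062035274227), 108)
```

Emit:
drive_tool --plan '[[[0.5,-0.9,5,0,0],[0.5,0,0,0,0],[0.5,0,0,0,0]]]'

```text
clock: 10.15
position: [507.4, -95.6, 24.9]
ee_rot: [0.996, 0.09, 0.0, 0.0]
contact_force: [-0.1, -0.5, -3.3]
gripper_width: 28.6
grasp_force: 60.1
```

Emit:
drive_tool --plan '[[[0.5,-0.2,1,0,0],[0.5,0,0,0,0],[0.5,0,0,0,0]]]'

```text
clock: 10.4
position: [507.3, -94.7, 24.9]
ee_rot: [0.996, 0.09, 0.0, 0.0]
contact_force: [-0.0, 0.1, -3.6]
gripper_width: 28.2
grasp_force: 60.0
```

Emit:
drive_tool --plan '[[[0.5,-0.2,1,0,0],[0.5,0,0,0,0],[0.5,0,0,0,0]]]'

```text
clock: 10.65
position: [507.3, -94.6, 24.9]
ee_rot: [0.996, 0.09, 0.0, 0.0]
contact_force: [1.3, -4.6, -4.3]
gripper_width: 28.5
grasp_force: 60.1
```

Emit:
drive_tool --plan '[[[0.5,0,0,-1,0],[0.5,0,0,0,0],[0.5,0,0,0,0]]]'

```text
clock: 10.9
position: [507.4, -94.5, 24.1]
ee_rot: [0.996, 0.09, 0.0, 0.0]
contact_force: [0.8, -6.2, -2.4]
gripper_width: 28.1
grasp_force: 60.5
```

Emit:
drive_tool --plan '[[[0.5,0,0,-1,0],[0.5,0,0,0,0],[0.5,0,0,0,0]]]'

```text
clock: 11.15
position: [507.5, -94.5, 23.4]
ee_rot: [0.996, 0.09, 0.0, 0.0]
contact_force: [-0.5, -6.2, -0.3]
gripper_width: 28.0
grasp_force: 60.4
```

Emit:
drive_tool --plan '[[[0.5,0,0,-1,0],[0.5,0,0,0,0],[0.5,0,0,0,0]]]'

```text
clock: 11.4
position: [507.5, -94.5, 23.3]
ee_rot: [0.996, 0.09, 0.001, 0.001]
contact_force: [-1.7, -3.8, 6.3]
gripper_width: 28.6
grasp_force: 61.3
```

Emit:
drive_tool --plan '[[[0.3,0,0,0,0],[0.25,0,0,0,0],[0.1,0,0,0,0],[0,0,0,0,0],[-0.2,0,0,0,0],[-0.2,0,0,0,0],[-0.2,0,0,10,0],[-0.3,0,0,25,0],[-0.3,0,0,35,0],[-0.3,0,0,35,0],[-0.3,1,33,0,-1.1],[-0.3,1,33,0,0],[-0.3,1,33,0,0],[-0.3,1,33,0,0],[-0.3,0,0,0,0],[-0.3,0,0,0,0],[-0.3,0,0,0,0]]]'

```text
clock: 12.82
position: [510.9, 38.3, 127.2]
ee_rot: [0.997, 0.08, 0.0, -0.0]
contact_force: [0.4, -1.0, 0.6]
gripper_width: 55.5
grasp_force: 0.0
```

```bash
python3 - <<'E'
from h import *
s=read_state();p=s['position'];print(p,s['contact_force'])
for n in ('top','side'):
    im,d,W=shot(n,n[0]+'4');print(fitcart(W,'L',(507,-95,.18)),fitcart(W,'M',(510.7,37,.16),zs=0),fitcart(W,'S',(522,-271,.16)))
E
```

```text
[510.86702696  38.30617945 127.21874019] [ 0.40322347 -1.04059718  0.58434849]
(array([ 5.06665492e+02, -9.39208774e+01,  1.81715141e-01]), np.float64(0.9420651289301105), 1086) (array([5.11195610e+02, 3.76872396e+01, 1.67358413e-01]), np.float64(0.9665313430604989), 469) (array([ 5.22684928e+02, -2.70277258e+02,  1.64277444e-01]), np.float64(1.0868602513982761), 693)
(array([ 5.06562301e+02, -9.57034518e+01,  1.78263460e-01]), np.float64(0.8351729507310921), 1558) (array([5.10810422e+02, 3.58199229e+01, 1.64262703e-01]), np.float64(0.8987817994285763), 911) (array([ 5.22022068e+02, -2.72199405e+02,  1.65040139e-01]), np.float64(0.814406328561148), 1047)
```

Emit:
drive_tool --plan '[[[-0.3,0,-1.2,-35,0],[-0.3,0,0,-35,0],[-0.3,0,0,-28,0],[-0.3,0,0,-14,0],[-0.3,0,0,-4,0],[-0.3,0,0,0,0],[-0.3,0,0,0,0],[0.6,0,0,0,0],[0.6,0,0,0,0],[0.6,0,0,0,0],[0.6,0,0,0,0],[0.6,0,0,0,0],[0.6,0,0,0,0]]]'

```text
clock: 14.0
position: [511.9, 37.2, 12.3]
ee_rot: [0.997, 0.08, 0.001, -0.0]
contact_force: [-1.7, -0.3, 5.9]
gripper_width: 23.1
grasp_force: 58.6
```

Emit:
drive_tool --plan '[[[0.6,0,0,10,0],[0.6,0,0,30,0],[0.6,0,0,30,0],[0.6,0,0,30,0],[0.6,0.3,-34,0,1],[0.6,0.3,-34,0,0],[0.6,0.3,-34,0,0],[0.6,0.3,-34,0,0],[0.6,0.3,-34,0,0],[0.6,0.3,-31.5,0,0],[0.6,0,0,0,0],[0.6,0,0,0,0],[0.6,0,0,0,0]]]'

```text
clock: 15.08
position: [512.2, -164.4, 110.8]
ee_rot: [0.996, 0.088, -0.0, -0.0]
contact_force: [1.2, -0.2, -2.0]
gripper_width: 23.3
grasp_force: 59.5
```

Emit:
drive_tool --plan '[[[0.6,1,0,-30,0],[0.6,0,0,-30,0],[0.6,0,0,-18,0],[0.6,0,0,-8,0],[0.6,0,0,-4,0],[0.6,0,0,0,0],[0.6,0,0,0,0],[0.6,0,0,0,0]]]'

```text
clock: 15.75
position: [515.0, -164.3, 22.2]
ee_rot: [0.996, 0.089, 0.001, 0.0]
contact_force: [0.4, -0.4, -1.8]
gripper_width: 23.9
grasp_force: 59.6
```

```bash
python3 - <<'E'
from h import *
s=read_state();p=s['position'];print(p,s['contact_force'])
for n in ('top','side'):
    im,d,W=shot(n,n[0]+'5');print(fitcart(W,'L',(507,-95,.18)),fitcart(W,'M',(p[0],p[1],.18),zs=8.5))
E
```

```text
[ 515.03582779 -164.2918462    22.21645369] [ 0.43022974 -0.40725977 -1.83869506]
(array([ 5.06941007e+02, -9.42476529e+01,  1.77034267e-01]), np.float64(1.0022768962636661), 670) (array([ 5.13801519e+02, -1.62683767e+02,  2.01730501e-01]), np.float64(1.3012499348689461), 370)
(array([ 5.06506474e+02, -9.52588535e+01,  1.85854974e-01]), np.float64(0.8304829571996972), 929) (array([ 5.13638738e+02, -1.66174477e+02,  1.85156696e-01]), np.float64(1.1911055398060597), 808)
```

Emit:
drive_tool --plan '[[[0.6,-0.8,4,-2,0],[0.6,0,0,0,0],[0.6,0,0,0,0]]]'

```text
clock: 16.1
position: [512.9, -160.3, 19.0]
ee_rot: [0.996, 0.089, 0.0, -0.0]
contact_force: [0.1, -0.1, -2.0]
gripper_width: 23.2
grasp_force: 59.6
```

Emit:
drive_tool --plan '[[[0.6,-0.2,1,0,0],[0.6,0,0,0,0],[0.6,0,0,0,0]]]'

```text
clock: 16.35
position: [512.8, -159.5, 18.8]
ee_rot: [0.996, 0.089, -0.0, 0.0]
contact_force: [0.2, 0.1, -3.6]
gripper_width: 23.4
grasp_force: 59.6
```

Emit:
drive_tool --plan '[[[0.6,-0.1,0.7,0,0],[0.6,0,0,0,0],[0.6,0,0,0,0]]]'

```text
clock: 16.6
position: [512.7, -158.8, 18.8]
ee_rot: [0.996, 0.089, -0.0, 0.0]
contact_force: [-0.1, -0.2, -2.3]
gripper_width: 23.0
grasp_force: 59.6
```

Emit:
drive_tool --plan '[[[0.6,-0.1,0.7,0,0],[0.6,0,0,0,0],[0.6,0,0,0,0]]]'

```text
clock: 16.85
position: [512.7, -158.4, 18.8]
ee_rot: [0.996, 0.089, 0.0, 0.0]
contact_force: [-0.0, -2.2, -3.2]
gripper_width: 23.0
grasp_force: 59.5
```

Emit:
drive_tool --plan '[[[0.6,-0.1,0.5,0,0],[0.6,0,0,0,0],[0.6,0,0,0,0]]]'

```text
clock: 17.1
position: [512.7, -158.3, 18.9]
ee_rot: [0.996, 0.089, 0.0, 0.0]
contact_force: [0.8, -5.5, -2.8]
gripper_width: 22.7
grasp_force: 59.5
```

Contact. Now lower.

Emit:
drive_tool --plan '[[[0.6,0,0,-1,0],[0.6,0,0,0,0],[0.6,0,0,0,0]]]'

```text
clock: 17.35
position: [512.8, -158.2, 18.3]
ee_rot: [0.996, 0.089, 0.0, 0.0]
contact_force: [-1.0, -6.3, 1.1]
gripper_width: 23.1
grasp_force: 59.8
```

Emit:
drive_tool --plan '[[[0.6,0,0,-0.7,0],[0.6,0,0,0,0],[0.6,0,0,0,0]]]'

```text
clock: 17.6
position: [512.8, -158.2, 18.3]
ee_rot: [0.996, 0.089, 0.0, 0.0]
contact_force: [-1.9, -5.0, 4.2]
gripper_width: 23.0
grasp_force: 60.5
```

Emit:
drive_tool --plan '[[[0.4,0,0,0,0],[0.35,0,0,0,0],[0.25,0,0,0,0],[0.1,0,0,0,0],[-0.05,0,0,0,0],[-0.05,0,0,0,0],[-0.05,0,0,10,0],[-0.05,0,0,25,0],[-0.05,0,0,35,0],[-0.05,0,0,30,0],[-0.05,2.4,-28,0,-0.9],[-0.05,2.4,-28,0,0],[-0.05,2.4,-28,0,0],[-0.05,2.4,-29,0,0],[-0.05,0,0,0,0],[-0.05,0,0,0,0],[-0.05,0,0,0,0]]]'

```text
clock: 19.02
position: [521.8, -270.4, 117.3]
ee_rot: [0.997, 0.081, -0.0, -0.0]
contact_force: [-0.3, 0.6, 0.3]
gripper_width: 44.6
grasp_force: 0.0
```

```bash
python3 - <<'E'
from h import *
s=read_state();p=s['position'];print(p,s['contact_force'])
for n in ('top','side'):
    im,d,W=shot(n,n[0]+'6');print(fitcart(W,'L',(507,-95,.18)),fitcart(W,'M',(512,-158.5,.18)),fitcart(W,'S',(522,-271,.16)))
E
```

```text
[ 521.80447689 -270.36477236  117.31929235] [-0.3152391   0.63095964  0.26280794]
(array([ 5.02373107e+02, -7.59415155e+01,  4.25103323e-02]), np.float64(1.7320152763311327), 131) (array([ 5.120e+02, -1.585e+02,  1.800e-01]), np.float64(nan), 0) (array([ 5.22980111e+02, -2.69976321e+02,  1.71195029e-01]), np.float64(1.1177455100533296), 482)
(array([ 5.06517814e+02, -9.57055655e+01,  1.76055775e-01]), np.float64(0.8595559147324465), 1523) (array([ 5.11619647e+02, -1.59511816e+02,  1.75002846e-01]), np.float64(0.8954796598311887), 1264) (array([ 5.22047393e+02, -2.72273363e+02,  1.64199168e-01]), np.float64(0.843742952019964), 1041)
  return _methods._mean(a, axis=axis, dtype=dtype,
  ret = ret.dtype.type(ret / rcount)
```

Emit:
drive_tool --plan '[[[-0.05,0.6,-0.9,-35,0],[-0.05,0,0,-35,0],[-0.05,0,0,-24,0],[-0.05,0,0,-8,0],[-0.05,0,0,-4,0],[-0.05,0,0,0,0],[-0.05,0,0,0,0],[0.65,0,0,0,0],[0.65,0,0,0,0],[0.65,0,0,0,0],[0.65,0,0,0,0],[0.65,0,0,0,0],[0.65,0,0,0,0]]]'

```text
clock: 20.2
position: [523.9, -271.7, 12.9]
ee_rot: [0.997, 0.081, 0.001, 0.001]
contact_force: [-0.4, 1.9, 6.2]
gripper_width: 20.2
grasp_force: 58.6
```

Emit:
drive_tool --plan '[[[0.65,0,0,8,0],[0.65,0,0,2,0],[0.65,-1.5,15,0,0.9],[0.65,-1.5,15,0,0],[0.65,-1.5,15,0,0],[0.65,-1,10,0,0],[0.65,0,0,-4,0],[0.65,0,0,-4,0],[0.65,0,0,0,0],[0.65,0,0,0,0],[0.65,0,0,0,0]]]'

```text
clock: 21.12
position: [517.5, -217.0, 13.0]
ee_rot: [0.996, 0.088, 0.0, 0.0]
contact_force: [0.8, 0.8, -1.8]
gripper_width: 20.0
grasp_force: 59.0
```

```bash
python3 - <<'E'
from h import *
s=read_state();p=s['position'];print(p,s['contact_force'],2*np.degrees(np.arctan2(s['ee_rot'][1],s['ee_rot'][0])))
im,d,W=shot('side','s7');print(fitcart(W,'M',(512,-158.5,.18)),fitcart(W,'S',(p[0],p[1],.18),zs=8))
E
```

```text
[ 517.51849977 -216.95351314   13.00418748] [ 0.76553073  0.77871062 -1.82710699] 10.143402312294876
(array([ 5.11678021e+02, -1.59719914e+02,  1.72311832e-01]), np.float64(0.8241835921167926), 685) (array([ 5.15860128e+02, -2.17701324e+02,  1.75543660e-01]), np.float64(0.8392528847461929), 632)
```

Emit:
drive_tool --plan '[[[0.65,-0.9,5,0,0],[0.65,0,0,0,0],[0.65,0,0,0,0]]]'

```text
clock: 21.42
position: [516.1, -211.4, 13.0]
ee_rot: [0.996, 0.089, -0.0, -0.0]
contact_force: [0.5, 0.6, -0.9]
gripper_width: 20.1
grasp_force: 59.1
```

Emit:
drive_tool --plan '[[[0.65,-0.1,0.6,0,0],[0.65,0,0,0,0],[0.65,0,0,0,0]]]'

```text
clock: 21.67
position: [516.1, -210.8, 13.0]
ee_rot: [0.996, 0.089, -0.0, -0.0]
contact_force: [1.5, 0.4, -1.3]
gripper_width: 20.4
grasp_force: 59.1
```

Emit:
drive_tool --plan '[[[0.65,-0.1,0.6,0,0],[0.65,0,0,0,0],[0.65,0,0,0,0]]]'

```text
clock: 21.92
position: [516.0, -210.4, 13.1]
ee_rot: [0.996, 0.089, -0.0, 0.0]
contact_force: [0.2, -0.2, -1.7]
gripper_width: 20.1
grasp_force: 59.0
```

Emit:
drive_tool --plan '[[[0.65,-0.1,0.6,0,0],[0.65,0,0,0,0],[0.65,0,0,0,0]]]'

```text
clock: 22.17
position: [516.0, -210.1, 13.1]
ee_rot: [0.996, 0.089, -0.0, 0.0]
contact_force: [0.0, -4.1, -2.2]
gripper_width: 20.2
grasp_force: 59.0
```

Emit:
drive_tool --plan '[[[0.65,-0.1,0.5,0,0],[0.65,0,0,0,0],[0.65,0,0,0,0]]]'

```text
clock: 22.42
position: [516.0, -210.0, 13.1]
ee_rot: [0.996, 0.089, 0.0, 0.0]
contact_force: [-0.6, -6.3, -2.4]
gripper_width: 20.2
grasp_force: 59.0
```

Emit:
drive_tool --plan '[[[0.65,0,0,-0.8,0],[0.65,0,0,0,0],[0.65,0,0,0,0]]]'

```text
clock: 22.67
position: [516.1, -210.0, 13.0]
ee_rot: [0.996, 0.089, 0.0, 0.0]
contact_force: [-1.4, -6.7, 0.9]
gripper_width: 20.3
grasp_force: 59.6
```

Emit:
drive_tool --plan '[[[0.65,0,0,-0.6,0],[0.65,0,0,0,0],[0.65,0,0,0,0]]]'

```text
clock: 22.92
position: [516.0, -210.0, 12.9]
ee_rot: [0.996, 0.089, 0.0, 0.001]
contact_force: [-1.5, -6.3, 4.0]
gripper_width: 20.2
grasp_force: 59.9
```

Emit:
drive_tool --plan '[[[0.45,0,0,0,0],[0.4,0,0,0,0],[0.3,0,0,0,0],[0.2,0,0,0,0],[0.15,0,0,0,0],[0.15,0,0,0,0],[0.15,0,0,10,0],[0.15,0,0,25,0],[0.15,0,0,35,0],[0.1,0,0,40,0],[0.1,0,0,30,0],[0.1,0,0,0,0],[0.1,0,0,0,0]]]'

```text
clock: 24.0
position: [517.1, -209.2, 154.7]
ee_rot: [0.996, 0.089, 0.003, 0.001]
contact_force: [-0.4, -0.2, -0.8]
gripper_width: 38.3
grasp_force: 0.0
```

```bash
python3 - <<'E'
from h import *
s=read_state();p=s['position'];print(p,s['contact_force'],s['joints'])
im,d,W=shot('side','s8');print(fitcart(W,'L',(507,-95,.18)),fitcart(W,'M',(512,-158.5,.18)),fitcart(W,'S',(516,-210,.18)))
E
```

```text
[ 517.13030076 -209.22619367  154.72782084] [-0.41375258 -0.20946532 -0.82178308] [-9.39589534e-02  3.36904361e-01 -2.72162114e-01 -5.85738091e-05
 -9.55703229e-01  1.84247950e+00]
(array([ 5.06519636e+02, -9.56111062e+01,  1.72819557e-01]), np.float64(0.8629996124886992), 1538) (array([ 5.11552116e+02, -1.59443560e+02,  1.75129885e-01]), np.float64(0.8928463193829188), 1251) (array([ 5.14551866e+02, -2.11372354e+02,  1.77238402e-01]), np.float64(0.914790630946313), 1010)
```

Emit:
drive_tool --plan '[[[0.1,1,25,0,-7],[0.1,1,25,0,-7],[0.1,1,25,0,-7],[0.1,1,25,0,-7],[0.1,1,25,0,-7],[0.1,1,25,0,-7],[0.1,1,25,0,-7],[0.1,1,25,0,-7],[0.1,1,25,0,-7],[0.1,1,25,0,-7],[0.1,1,25,0,-7],[0.1,1,25,0,-7],[0.1,1,25,0,-7],[0.1,1,29,0,-7],[0.1,0,0,0,-1],[0.1,0,0,0,0],[0.1,0,0,0,0],[0.1,0,0,0,0]]]'

```text
clock: 25.55
position: [529.3, 143.8, 150.9]
ee_rot: [0.714, -0.7, -0.0, 0.001]
contact_force: [-0.1, -0.8, 0.1]
gripper_width: 38.4
grasp_force: 0.0
```

```bash
python3 - <<'E'
from h import *
s=read_state();p=s['position'];print(p,2*np.degrees(np.arctan2(s['ee_rot'][1],s['ee_rot'][0])))
im,d,W=shot('side','s9');print(fitchock(W,(531,144,.02)))
E
```

```text
[529.33397706 143.75605271 150.89790614] -88.82479238594156
(array([5.30810336e+02, 1.43701010e+02, 1.96328314e-02]), np.float64(1.1189018272628968), 931)
```

Emit:
drive_tool --plan '[[[0.1,1.6,1.2,-35,0],[0.1,0,0,-35,0],[0.1,0,0,-30,0],[0.1,0,0,-14,0],[0.1,0,0,-7,0],[0.1,0,0,0,0],[0.1,0,0,0,0],[0.75,0,0,0,0],[0.75,0,0,0,0],[0.75,0,0,0,0],[0.75,0,0,0,0],[0.75,0,0,0,0]]]'

```text
clock: 26.6
position: [532.5, 146.4, 32.4]
ee_rot: [0.715, -0.7, 0.001, -0.001]
contact_force: [-1.2, -0.3, 6.4]
gripper_width: 15.0
grasp_force: 60.5
```

Emit:
drive_tool --plan '[[[0.75,0,0,15,0],[0.75,0,0,40,0],[0.75,0,0,41,0],[0.75,-0.7,-29,0,4.5],[0.75,-0.7,-29,0,4.4],[0.75,-0.7,-29,0,0],[0.75,-0.7,-29,0,0],[0.75,-0.7,-29,0,0],[0.75,-0.7,-29,0,0],[0.75,-0.7,-29,0,0],[0.75,-0.7,-29,0,0],[0.75,-0.7,-29,0,0],[0.75,-0.7,-29,0,0],[0.75,-0.7,-29,0,0],[0.75,-0.7,-29,0,0],[0.75,-0.7,-29,0,0],[0.75,-0.7,-27,0,0],[0.75,0,0,0,0],[0.75,0,0,0,0],[0.75,0,0,0,0]]]'

```text
clock: 28.27
position: [521.3, -257.6, 126.4]
ee_rot: [0.766, -0.642, -0.0, -0.0]
contact_force: [-1.0, -0.3, -1.2]
gripper_width: 15.0
grasp_force: 59.4
```

```bash
python3 - <<'E'
from h import *
s=read_state();p=s['position'];print(p,s['contact_force'],2*np.degrees(np.arctan2(s['ee_rot'][1],s['ee_rot'][0])))
im,d,W=shot('side','s10');print(fitcart(W,'S',(515,-211,.18)),[fitchock(W,(p[0],p[1],.18),zs=p[2]-32+k)for k in(-2,0,2)])
E
```

```text
[ 521.28177565 -257.62803031  126.41788597] [-1.02924592 -0.26621213 -1.16917508] -79.95626717781292
(array([ 5.14003508e+02, -2.09085595e+02,  2.25295714e-01]), np.float64(1.0863560352781771), 577) [(array([ 5.22672670e+02, -2.61113309e+02,  1.64273216e-01]), np.float64(1.37621848900875), 1674), (array([ 5.22474551e+02, -2.59524109e+02,  1.71256529e-01]), np.float64(0.7854571285045256), 1545), (array([ 5.22185349e+02, -2.58425936e+02,  1.80345731e-01]), np.float64(0.8595587579116726), 1424)]
```

View pics/s10.png

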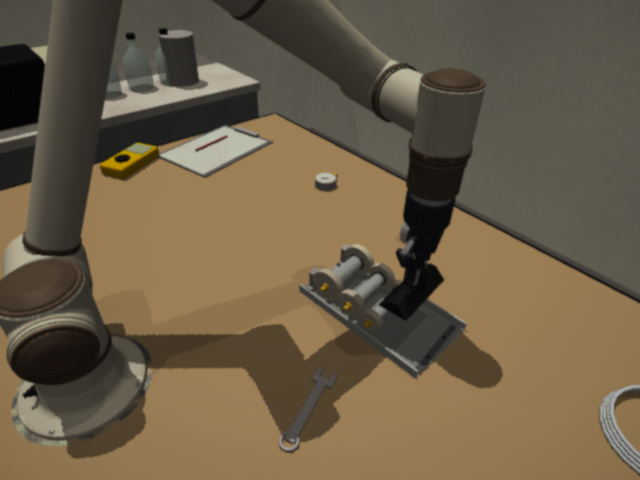

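The side view shows the chock held level at about (412,290), just outside the small cartridge, and the three cartridges in order against the stop. Lower it next to the small one.

Emit:
drive_tool --plan '[[[0.75,-0.3,-1,-30,0],[0.75,0,0,-30,0],[0.75,0,0,-16,0],[0.75,0,0,-8,0],[0.75,0,0,0,0],[0.75,0,0,0,0],[0.75,0,0,0,0]]]'

```text
clock: 28.9
position: [522.4, -258.7, 43.9]
ee_rot: [0.767, -0.642, 0.001, -0.0]
contact_force: [-0.6, -0.4, -1.2]
gripper_width: 14.6
grasp_force: 59.4
```

```bash
python3 - <<'E'
from h import *
s=read_state();p=s['position'];print(p,s['contact_force'],2*np.degrees(np.arctan2(s['ee_rot'][1],s['ee_rot'][0])))
for n in('top','side'):
    im,d,W=shot(n,n[0]+'11');print(fitcart(W,'S',(515,-211,.18)),[fitchock(W,(p[0],p[1],.18),zs=6+k)for k in(1,3)])
E
```

```text
[ 522.42224404 -258.66075928   43.90548605] [-0.60086832 -0.38493404 -1.22300103] -79.85809882270051
(array([ 5.14889439e+02, -2.10135316e+02,  1.80884281e-01]), np.float64(1.1306877349569753), 677) [(array([ 5.23065713e+02, -2.53829493e+02,  1.88183440e-01]), np.float64(1.8157316439131885), 690), (array([ 5.23416521e+02, -2.55952360e+02,  1.97347776e-01]), np.float64(1.8075365171563273), 774)]
(array([ 5.14585002e+02, -2.10683028e+02,  1.97181740e-01]), np.float64(0.9415780281163819), 723) [(array([ 5.24778096e+02, -2.65831582e+02,  1.69382121e-01]), np.float64(1.229103138947218), 1262), (array([ 5.24263116e+02, -2.63113449e+02,  1.59076693e-01]), np.float64(1.7461832390679866), 1565)]
```

Emit:
drive_tool --plan '[[[0.75,-0.7,4,0,0],[0.75,0,0,-3,0],[0.75,0,0,0,0],[0.75,0,0,0,0]]]'

```text
clock: 29.33
position: [520.5, -254.9, 39.7]
ee_rot: [0.766, -0.642, -0.0, 0.0]
contact_force: [-0.8, -0.7, -1.4]
gripper_width: 15.0
grasp_force: 59.4
```

Emit:
drive_tool --plan '[[[0.75,0,0,-1.5,0],[0.75,0,0,0,0],[0.75,0,0,0,0]]]'

```text
clock: 29.58
position: [521.0, -255.1, 38.4]
ee_rot: [0.767, -0.642, 0.0, -0.0]
contact_force: [1.1, 0.1, -0.6]
gripper_width: 15.1
grasp_force: 59.6
```

Emit:
drive_tool --plan '[[[0.75,0,0,-1,0],[0.75,0,0,0,0],[0.75,0,0,0,0]]]'

```text
clock: 29.83
position: [521.0, -255.2, 38.4]
ee_rot: [0.767, -0.642, 0.0, -0.0]
contact_force: [-1.1, 0.8, 5.6]
gripper_width: 15.0
grasp_force: 60.4
```

Emit:
drive_tool --plan '[[[0.75,-0.4,2,0.5,0],[0.75,0,0,0,0],[0.75,0,0,0,0]]]'

```text
clock: 30.08
position: [520.8, -253.2, 38.4]
ee_rot: [0.767, -0.642, 0.001, -0.0]
contact_force: [-0.4, -0.2, 5.5]
gripper_width: 15.1
grasp_force: 60.3
```

Emit:
drive_tool --plan '[[[0.75,-0.2,1,0,0],[0.75,0,0,0,0],[0.75,0,0,0,0]]]'

```text
clock: 30.33
position: [520.9, -252.6, 38.4]
ee_rot: [0.767, -0.642, 0.001, -0.0]
contact_force: [0.3, -3.1, 5.4]
gripper_width: 15.1
grasp_force: 60.3
```

Emit:
drive_tool --plan '[[[0.75,-0.1,0.7,0,0],[0.75,0,0,0,0],[0.75,0,0,0,0]]]'

```text
clock: 30.58
position: [520.9, -252.0, 38.4]
ee_rot: [0.767, -0.642, 0.001, -0.0]
contact_force: [-0.9, -3.8, 5.8]
gripper_width: 15.2
grasp_force: 60.4
```

Emit:
drive_tool --plan '[[[0.75,-0.1,0.7,0.3,0],[0.75,0,0,0,0],[0.75,0,0,0,0]]]'

```text
clock: 30.83
position: [520.8, -250.9, 38.4]
ee_rot: [0.767, -0.642, 0.001, -0.0]
contact_force: [2.1, -2.1, 4.7]
gripper_width: 14.7
grasp_force: 60.3
```

Emit:
drive_tool --plan '[[[0.75,-0.1,0.7,0,0],[0.75,0,0,0,0],[0.75,0,0,0,0]]]'

```text
clock: 31.08
position: [520.6, -250.1, 38.4]
ee_rot: [0.767, -0.642, 0.001, -0.0]
contact_force: [2.3, -2.9, 4.8]
gripper_width: 15.1
grasp_force: 60.3
```

Emit:
drive_tool --plan '[[[0.75,-0.1,0.7,0,0],[0.75,0,0,0,0],[0.75,0,0,0,0]]]'

```text
clock: 31.33
position: [520.5, -249.4, 38.4]
ee_rot: [0.767, -0.642, 0.001, -0.0]
contact_force: [1.8, -3.6, 5.0]
gripper_width: 15.3
grasp_force: 60.4
```

Emit:
drive_tool --plan '[[[0.75,-0.1,0.7,0,0],[0.75,0,0,0,0],[0.75,0,0,0,0]]]'

```text
clock: 31.58
position: [520.4, -249.0, 38.4]
ee_rot: [0.767, -0.642, 0.001, -0.0]
contact_force: [1.6, -4.7, 4.4]
gripper_width: 15.1
grasp_force: 60.3
```

Emit:
drive_tool --plan '[[[0.75,-0.1,0.7,0,0],[0.75,0,0,0,0],[0.75,0,0,0,0]]]'

```text
clock: 31.83
position: [520.4, -248.7, 38.5]
ee_rot: [0.767, -0.642, 0.001, -0.0]
contact_force: [1.1, -6.4, 3.9]
gripper_width: 14.9
grasp_force: 60.3
```

Emit:
drive_tool --plan '[[[0.75,-0.1,0.7,0,0],[0.75,0,0,0,0],[0.75,0,0,0,0]]]'

```text
clock: 32.08
position: [520.4, -248.3, 38.5]
ee_rot: [0.767, -0.642, 0.001, 0.0]
contact_force: [1.0, -8.2, 4.6]
gripper_width: 15.0
grasp_force: 60.2
```

```bash
python3 - <<'E'
from h import *
for n in('top','side'):
    im,d,W=shot(n,n[0]+'12');print(fitcart(W,'M',(512,-158.5,.18)),fitcart(W,'S',(515,-210,.18)))
s=read_state();print(s['contact_force'],s['wrist_torque'])
E
```

```text
(array([ 5.13367213e+02, -1.72611938e+02,  5.03474558e-03]), np.float64(2.421217971442047), 189) (array([ 5.14478767e+02, -2.09849033e+02,  1.77801655e-01]), np.float64(1.2104465464238023), 672)
(array([ 5.11581849e+02, -1.59394058e+02,  1.79093113e-01]), np.float64(0.9617685984071898), 1239) (array([ 5.14336813e+02, -2.10403773e+02,  2.15979422e-01]), np.float64(1.0525326539416255), 637)
[ 2.01765504 -7.46481981  4.30877506] [-2.33236747 -0.38602331  0.07094214]
```

Emit:
drive_tool --plan '[[[0.62,0,0,0,0],[0.58,0,0,0,0],[0.5,0,0,0,0],[0.4,0,0,0,0],[0.3,0,0,0,0],[0.2,0,0,0,0],[0.2,0,0,10,0],[0.2,0,0,25,0],[0.2,0,0,35,0],[0.2,0,0,40,0],[0.2,-20,41,20,0],[0.2,-20,41,0,0],[0.2,-20,41,0,0],[0.2,0,41,0,0],[0.2,0,41,0,0],[0.2,0,41,0,0],[0.2,0,41,0,0],[0.2,0,41,0,0],[0.2,0,41,0,0],[0.2,0,0,0,0]]]'

```text
clock: 33.85
position: [467.0, 113.8, 166.0]
ee_rot: [0.769, -0.639, 0.001, -0.002]
contact_force: [-0.2, -0.1, -0.0]
gripper_width: 34.1
grasp_force: 0.0
```

```bash
python3 - <<'E'
from h import *
u=np.array([.177,-.984])
for n in('top','side'):
    im,d,W=shot(n,n[0]+'13')
    r=[fitcart(W,'L',(507,-95,.18)),fitcart(W,'M',(512,-158.5,.18)),fitcart(W,'S',(515,-210,.18)),fitchock(W,(521,-249,.18),zs=6)]
    for a in r: print(n,a)
    print([round(float((r[i+1][0][:2]-r[i][0][:2])@u),1) for i in range(3)],'want 63.7 51.7 40')
    box=(slice(200,300),slice(315,475)) if n=='top' else (slice(230,380),slice(280,480))
    cv2.imwrite(f'pics/c13{n}.png',cv2.resize(im[box][...,::-1],None,fx=4,fy=4,interpolation=2))
E
```

```text
top (array([ 5.06702422e+02, -9.40294378e+01,  1.76635478e-01]), np.float64(0.9436063064621196), 1128)
top (array([ 5.11710168e+02, -1.57883234e+02,  1.76634321e-01]), np.float64(1.1131455471377905), 895)
top (array([ 5.14778691e+02, -2.10024995e+02,  1.75949648e-01]), np.float64(1.3397175184599082), 747)
top (array([ 5.22147004e+02, -2.48475294e+02,  1.74925422e-01]), np.float64(1.080699397416688), 1175)
[63.7, 51.9, 39.1] want 63.7 51.7 40
side (array([ 5.06521571e+02, -9.57899999e+01,  1.76184267e-01]), np.float64(0.8495889798429914), 1521)
side (array([ 5.11617033e+02, -1.59622053e+02,  1.75230418e-01]), np.float64(0.9712938615029927), 1247)
side (array([ 5.14354825e+02, -2.11572727e+02,  1.79486030e-01]), np.float64(1.0466431707095882), 989)
side (array([ 5.21870327e+02, -2.50758432e+02,  1.71777028e-01]), np.float64(0.981200129827667), 1673)
[63.7, 51.6, 39.9] want 63.7 51.7 40
```

View pics/c13top.png

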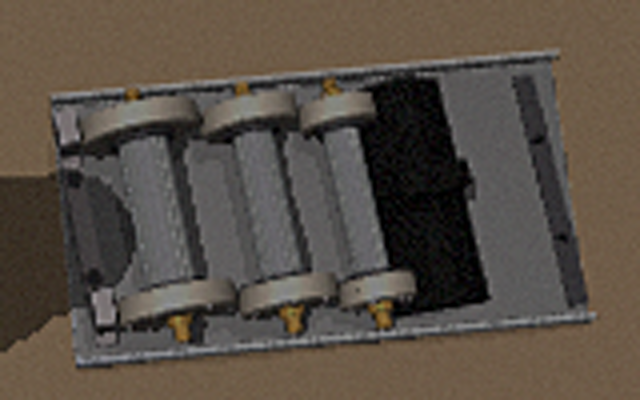

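View pics/c13side.png

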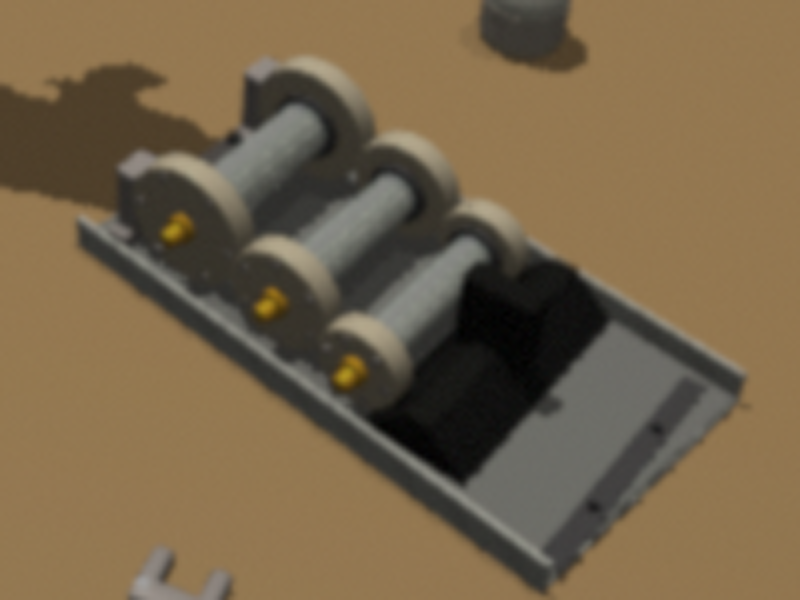

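The crops show large (150,200), medium (270,200) and small (355,200) closed up against the stop. The chock at (430,190) is flat and square against both caps of the small one. Measured spacings are 63.7, 51.7 and 39.5 mm, as wanted. The robot is clear, so I'm handing in.

```bash
python3 -c "
from bench import *
print(job_done())"
```

```text
the job is handed in; nothing more can be done
None
```

The job is handed in: large, medium and small lie closed up against the stop with the chock flat and square against the small one, and the arm never went near the jar, gauge or spanner (about 34 s used).

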